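Re-set the sprung stop collar on the sampler rail

TASK

On the sampler rail, loosen the wing screw of the stop collar, slide the collar along the shaft up against the rubber buffer of the vial carriage until the buffer pushes back with about 10 newtons (never as much as 20), and tighten the screw again while you hold it there, so that the collar keeps the buffer pressed by itself. Then let go; leave the things lying around alone.

Things in the scene. Friction and masses are not known exactly. Their poses are not given: they have to be found in the camera images.
- rail: Fixed rail unit: grey base plate 110 x 400 mm, an aluminium pillar 50 x 24 mm, 70 mm high, at each end, and a horizontal steel shaft of 16 mm diameter, its axis 55 mm above the bench. Origin: centre of the base's underside. Its y axis runs along the shaft and points from the stop collar towards the vial carriage; z up. Position and yaw differ each time.
- tray: Vial carriage, immovable on the shaft: grey block 44 mm wide (x), 90 mm long (y), with black side trays of small vials, 154 mm wide over all; nothing on it is higher than 25 mm above the shaft axis. Origin on the shaft axis at the middle of its length; axes as the rail's. It carries the rubber buffer (see tray_end).
- tray_end (a point): Shaft axis at the carriage's end that faces the collar. Here a tube and a black sprung rubber sleeve (the buffer, 27 mm diameter, 20 mm long, round the shaft) stick out towards the collar (-y). The buffer's free face is 18 to 34 mm from this point, different each time and not measured. It yields along the shaft by 1 mm per 2.5 N from first touch, up to 9 mm.
- collar: Stop collar: dark knurled steel ring round the shaft, 38 mm diameter, 18 mm long along the shaft. Origin at its centre on the shaft axis, axes as the rail's. It does not turn. Clamped while the wing screw is tight; when loose it slides with about 2 N of drag, and the buffer pushes it back if let go loose. Free way to the buffer 65 to 145 mm.
- wing (a point): Flat steel wing of the set screw on top of the collar: 34 mm long, 9 mm thick, 26 mm high, its foot 9 mm above the collar's top. The point lies on the screw's vertical axis, 45 mm above the shaft axis, 9 mm below the wing's top; x along the wing's length, y across its thickness, z up. Pushing the wing along the shaft slides the loose collar.
- screw (a joint): Turn of the wing screw in rad, seen from above: 0 is its tight end stop, it grows anticlockwise (loosening) to a stop at 1.7. Starts at 0 to 0.1 (tight). Its nose clamps the shaft below 0.6, harder nearer to 0; from 0.6 on the collar is free; tight means below 0.25. It takes 0.1 to 0.2 N m and stays where it is left. At 0.6 the wing stands square across the shaft.
- bottle: Bystander: amber bottle with black cap, 56 mm diameter, 110 mm high, upright; origin at the centre of its underside.
- capbox: Bystander: open cardboard box 80 x 100 x 35 mm; origin at the centre of its underside.
- sparering: Bystander: spare shaft ring lying flat on the bench, 38 mm diameter, 18 mm high; origin at the centre of its underside.
- driver: Bystander: screwdriver 160 mm long lying on the bench; x points from handle to tip.

How it is judged:
By the outcome, as a careful person would: the job done as asked, in the order asked, and still so for the second after the job is handed in, with the robot touching nothing.
It also fails if it takes over 54 s, if anything falls off the work surface, if the arm or the gripper's body presses on something with over 40 N, if the wrist force passes 120 N, or if a joint passes its speed limit or range.

ROBOT

A 6-joint arm with a two-finger parallel gripper is mounted at the origin on the work surface. World frame = base frame: x ahead of the robot, y to its left, z up, the work surface at z = 0. Lengths are in m, angles in degrees, forces in N, time in s.
With the tool pointing down it reaches from about 0.375 to 0.9 m from the base axis. Payload 3.1 kg.
Tool frame: the origin (TCP) lies on the centre line of the jaws, within the pads' length; the fingertips stand 17 mm ahead of it and the grasp point (between the pads) lies 2 mm behind it; z points along the fingers, y is the line along which they close (so a half turn about z gives the same grasp; the last joint's range is limited). The gripper opens to 87 mm and grips with 3 to 60 N. Pads are 19 mm wide; open, the fingers measure 117 mm over their backs; the gripper's body (75 mm by 190 mm) begins 51 mm behind the grasp point.
Start: joints at [-87.405, 30.224, 82.088, -0, 67.689, -10.227], TCP at [0.139, -0.609, 0.24] pointing down, gripper open.
Joint ranges: [-176.69, 176.69], [-43.24, 126.21], [12.49, 139.97], [-82, 262], [0, 151.66], [-163.58, 163.58]. Speed limits (degrees/s): [159.86, 159.86, 180, 180, 180, 180].

INTERFACE

Orientations are given as a 3x3 rotation matrix whose columns are the frame's x, y, z axes.
In Python, from rig import bot, imaging, finder gives the robot as it stands. The module is installed in compiled form; this text tells all that it offers.
- The arm moves only by the tool play_rows, never from a script. Its argument "motion" is a list that holds one entry, the list of rows, each a list of 6 numbers: the shift along the tool's x, y, z in shares of 80 cm (1.0 is 80 cm), then the turn, a rotation vector about the tool's x, y, z in shares of 90 degrees (1.0 is 90 degrees). In form: [[[dx, dy, dz, wx, wy, wz], ...]]. A call has 1 to 8 rows; each row is the pose to reach, as a shift and turn from the pose commanded when the call began, along the tool's axes at that moment; what a row does not reach only later rows make up. A row lasts 1/12 s, in which the tool goes at most 41.7 mm and 7.16 degrees, less where a joint would pass 70% of its speed; a pose out of reach is approached as far as the arm can. No shift or turn number may pass 1 either way. A call with a gripper value outside its range is refused whole. "fingers" is the finger opening in m, from 0 to 0.087, set as the call begins (left out, the last holds). The fingers move at their own pace and stop on an object; the grip force is fixed at half the most. Time passes only in rows, so rows that repeat a pose let the fingers close. It gives the time, the measured TCP pose, the force, the opening and the grip force at its end, in the units of the state.
- bot.read_state(): the state, without advancing time (a new reading comes with each control period).
- imaging.capture(name): name is "scene" or "side" or "wrist"; returns a dict with "frame" (400x640x3 uint8, red, green, blue), "camera_matrix" (3x3 intrinsics, pixels), "R" (3x3) and "t" (3): a world point X has camera coordinates R X + t. Camera axes: x right, y down, z forward; pixel columns grow to the right and rows downward; lengths in m; the calibration is good to about 2 mm. A picture is of the moment at which its call begins. There is no depth.
- bot.hand_in(): hands the job in; it is judged then, once.
Trained networks look in the newest picture that a camera, given by its name, has taken for a name from the list of things; names that differ only in an ending like _2 or _b are one class to them, and where a whole thing is asked for, a point or a joint stands for the part that bears it (a point fixed in the world has none). Each returns a list of dicts, best first, with "confidence" (0 to 1); they miss things now and then, are a little off and sometimes report something else, mostly with a low value. They report only what shows in the picture. A call takes as long as a camera call.
- finder.recognise(camera, name): "at" ([x, y, z] in m, in world coordinates, good to about 4 mm: the middle of the surface that is visible of it).
- finder.outline_of(camera, name): "pixels" (400x640 bool, what is visible of it).
The state is a dict: "time_s": time; "joint_positions": joint angles; "qvel": joint speeds; "tau": joint torques, N m; "position": TCP position; "tcp_rot": TCP orientation; "force": force on the tool from outside, world axes, zero at the start; "moment": the same for the moment, N m; "opening": opening from 0.0 (shut) to 1.0 (fully open); "grasp_force": force on a finger pad.
Only numpy, scipy, OpenCV 4.12 (cv2) and the standard library are available. Lean on these libraries where they do the work, as an engineer would, in place of code of your own. Each camera call takes 0.05 s, during which the arm holds its last target. There are 200 camera calls.

## Working session

There is one attempt and no reset: what is moved stays moved. The work goes in short steps, Python scripts to look and compute and a tool call to move; the robot and the scene stay as the last step left them, time stands still between calls to the robot, and variables do not carry over. Pictures are saved under pics/ and viewed, at most 10 in all, crops included, and the job is handed in when it is done.

Besides the shell and the picture viewer there is one more tool, called after "Call:" by a JSON object that holds its "method" and its "body". play_rows: Moves the arm, as the interface text tells. Its arguments: {"type":"object","properties":{"motion":{"type":"array"},"fingers":{"type":"number"}},"required":["motion"]}

```bash
mkdir -p pics; ls
python3 - <<'E'
from rig import bot, imaging, finder
import cv2, numpy as np
s=bot.read_state()
print(s['time_s'],s['position'],np.round(s['tcp_rot'],3).tolist(),s['force'],s['opening'])
fr=[]
for c in ('scene','side','wrist'):
    d=imaging.capture(c); fr.append(d['frame'])
    print(c, np.round(-d['R'].T@d['t'],3))
    for n in ('rail','tray','collar','wing','bottle','capbox'):
        r=finder.recognise(c,n)
        print(n,[(np.round(x['at'],3).tolist(),round(x['confidence'],2)) for x in r[:2]])
cv2.imwrite('pics/a.png',fr[0][:,:,::-1]); cv2.imwrite('pics/b.png',fr[1][:,:,::-1])
cv2.imwrite('pics/c.png',fr[2][:,:,::-1])
E
```

```text
pics
0.0 [ 0.13868484 -0.60871834  0.23857852] [[0.975, 0.222, -0.0], [0.222, -0.975, 0.002], [0.0, -0.002, -1.0]] [ 1.02588233 -0.68642254 -0.23218155] 1.0005347557053945
scene [ 0.942 -0.13   0.615]
rail [([0.587, 0.02, 0.035], 0.82)]
tray [([0.606, 0.091, 0.067], 0.6)]
collar [([0.576, -0.068, 0.082], 0.75)]
wing [([0.571, -0.064, 0.105], 0.62)]
bottle [([0.701, -0.155, 0.071], 0.78)]
capbox [([0.74, 0.101, 0.002], 0.94)]
side [ 0.569 -0.538  0.622]
rail [([0.571, -0.043, 0.023], 0.56)]
tray [([0.587, 0.081, 0.064], 0.93), ([0.565, -0.069, 0.097], 0.48)]
collar [([0.563, -0.074, 0.07], 0.58)]
wing [([0.566, -0.069, 0.099], 0.52)]
bottle [([0.686, -0.171, 0.07], 0.73)]
capbox [([0.567, -0.075, 0.104], 0.46)]
wrist [ 0.208 -0.593  0.385]
rail []
tray []
collar []
wing []
bottle []
capbox []
```

View pics/a.png

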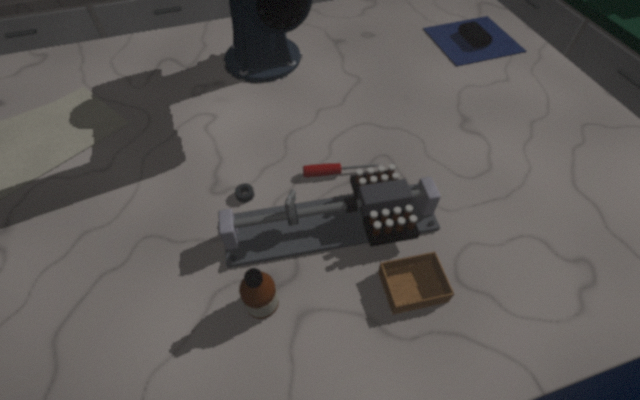

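View pics/b.png

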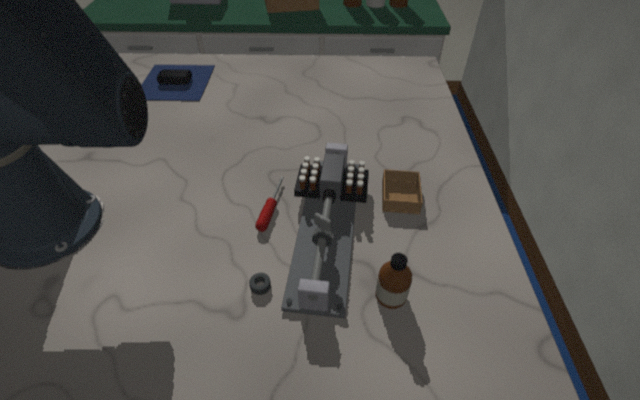

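The scene view shows the collar with its wing at about (291,210), the near pillar at (228,228) and the far one at (430,195). The side view shows the wing at (325,218), the collar at (322,240) and the buffer at about (328,195). I'll bring the wrist camera over the rail.

The manual's scale: shifts go in shares of 80 cm and turns go in shares of 90 degrees. Converting my numbers, 0.232 m / 0.8 = 0.29, 0.029 m / 0.8 = 0.0363, 54 degrees / 90 = 0.6.

Call:
{"method": "play_rows", "body": {"motion": [[[0.0363, -0.0325, -0.0013, 0, 0, 0.075], [0.0725, -0.065, -0.0013, 0, 0, 0.15], [0.1088, -0.0975, -0.0025, 0, 0, 0.225], [0.145, -0.13, -0.0025, 0, 0, 0.3], [0.1813, -0.1625, -0.0038, 0, 0, 0.375], [0.2175, -0.195, -0.005, 0, 0, 0.45], [0.2538, -0.2275, -0.005, 0, 0, 0.525], [0.29, -0.26, -0.0063, 0, 0, 0.6]]]}}

```text
time_s: 1.72
position: [0.3184, -0.3551, 0.2447]
tcp_rot: [[0.753, -0.658, 0.0], [-0.658, -0.753, -0.0], [0.0, -0.0, -1.0]]
force: [0.9, -0.1, 0.8]
opening: 0.998
grasp_force: 0.0
```

```bash
cat > h.py <<'E'
from rig import bot, imaging, finder
import cv2, numpy as np
np.set_printoptions(precision=4,suppress=True)
def tri(views, pix):
    A=[];b=[]
    for d,p in zip(views,pix):
        r=d['R'].T@np.linalg.inv(d['camera_matrix'])@np.array([p[0],p[1],1.]); r/=np.linalg.norm(r)
        c=-d['R'].T@d['t']; P=np.eye(3)-np.outer(r,r); A.append(P); b.append(P@c)
    X=np.linalg.lstsq(np.vstack(A),np.hstack(b),rcond=None)[0]
    return X,[np.linalg.norm(a@X-q) for a,q in zip(A,b)]
def yaw(s): return np.degrees(np.arctan2(s['tcp_rot'][1][0],s['tcp_rot'][0][0]))
def shift(s,target,yawdeg):
    R=np.array(s['tcp_rot']); d=R.T@(np.array(target)-s['position'])
    return d, -((yawdeg-yaw(s)+180)%360-180)
E
python3 - <<'E'
from h import *
s=bot.read_state(); print(s['time_s'],s['position'],yaw(s),s['joint_positions'])
d=imaging.capture('wrist'); R=np.array(s['tcp_rot'])
print('cam in tool', R.T@(-d['R'].T@d['t']-s['position']),'\n', R.T@d['R'].T, d['camera_matrix'])
print(shift(s,[0.5,-0.1,0.25],-41))
E
```

```text
1.7167 [ 0.3184 -0.3551  0.2447] -41.15633757735571 [-61.589   18.4446 102.4115   0.0131  59.1275  69.5606]
cam in tool [ 0.0716  0.0003 -0.1451] 
 [[ 0.0004 -0.9643 -0.265 ]
 [ 1.      0.0004 -0.0002]
 [ 0.0003 -0.265   0.9643]] [[288.772    0.     318.8964]
 [  0.     288.772  200.5384]
 [  0.       0.       1.    ]]
(array([-0.0312, -0.3116, -0.0053]), np.float64(-0.15633757735571407))
```

Scaled: -0.312 m / 0.8 = -0.39, -0.273 m / 0.8 = -0.3413.

Call:
{"method": "play_rows", "body": {"motion": [[[-0.005, -0.0488, -0.0013, 0, 0, 0], [-0.01, -0.0975, -0.0025, 0, 0, 0], [-0.015, -0.1463, -0.0038, 0, 0, 0], [-0.02, -0.195, -0.005, 0, 0, 0], [-0.025, -0.2438, -0.0063, 0, 0, 0], [-0.03, -0.2925, -0.0063, 0, 0, 0], [-0.035, -0.3413, -0.0063, 0, 0, 0], [-0.0388, -0.39, -0.0063, 0, 0, 0]]]}}

```text
time_s: 2.43
position: [0.4989, -0.0988, 0.2498]
tcp_rot: [[0.758, -0.653, 0.0], [-0.653, -0.758, -0.0], [0.001, 0.0, -1.0]]
force: [0.6, -0.6, 0.5]
opening: 1.0
grasp_force: 0.0
```

Run:
```python
from h import *
s=bot.read_state(); print(s['time_s'],s['position'],yaw(s),s['joint_positions'])
d=imaging.capture('wrist')
cv2.imwrite('pics/w1.png',d['frame'][:,:,::-1]); np.save('pics/w1.npy',d,allow_pickle=True)
for n in ('rail','tray','collar','wing','tray_end'):
    r=finder.recognise('wrist',n); print(n,[(np.round(x['at'],3),round(x['confidence'],2)) for x in r[:2]])
    r=finder.outline_of('wrist',n)
    for x in r[:1]:
        c,(w,h),a=cv2.minAreaRect(np.argwhere(x['pixels'])[:,::-1].astype(np.float32)); print(c,w,h,a,x['confidence'])
```

```text
2.4333 [ 0.4989 -0.0988  0.2498] -40.7549442524757 [-23.8061  20.4992  97.9095  -0.0098  61.5639 106.9535]
rail [(array([ 0.575, -0.037,  0.012]), 0.96)]
(229.6154022216797, 170.92311096191406) 108.72123718261719 293.9911193847656 56.3099365234375 0.75
tray [(array([0.616, 0.075, 0.057]), 0.66)]
(155.94325256347656, 221.65081787109375) 122.1889419555664 83.58070373535156 37.97160339355469 0.74
collar [(array([ 0.564, -0.071,  0.089]), 0.62)]
(256.8146057128906, 160.43170166015625) 35.82947540283203 30.73093605041504 65.224853515625 0.72
wing [(array([ 0.564, -0.064,  0.112]), 0.75), (array([0.621, 0.072, 0.062]), 0.62)]
(253.47695922851562, 163.81539916992188) 34.233585357666016 15.876444816589355 82.87498474121094 0.59
tray_end [(array([0.617, 0.076, 0.058]), 0.91)]
(155.40084838867188, 220.98599243164062) 122.83953094482422 84.00714111328125 37.09284210205078 0.63
```

View pics/w1.png

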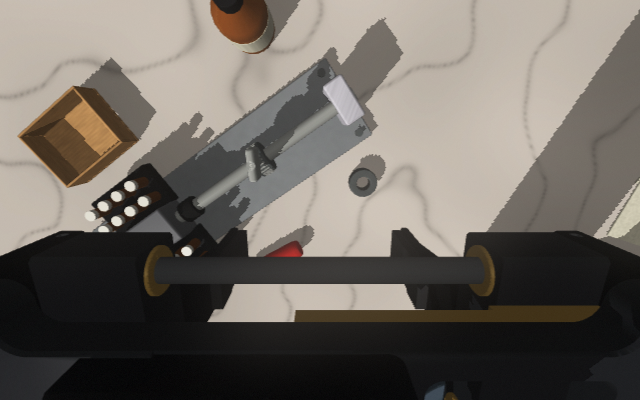

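The wrist view shows the collar with its wing at about (257,160), the near pillar at (342,98), the buffer at (188,208) and the carriage at (155,220). I'll take a second, closer view.

Scaled: -0.066 m / 0.8 = -0.0825, -0.044 m / 0.8 = -0.055.

Call:
{"method": "play_rows", "body": {"motion": [[[-0.0013, -0.0275, 0.0213, 0, 0, 0], [-0.0038, -0.055, 0.0413, 0, 0, 0], [-0.0063, -0.0825, 0.0625, 0, 0, 0], [-0.0063, -0.0825, 0.0625, 0, 0, 0]]]}}

```text
time_s: 3.32
position: [0.5372, -0.0453, 0.1968]
tcp_rot: [[0.758, -0.653, -0.004], [-0.653, -0.758, 0.003], [-0.004, 0.0, -1.0]]
force: [-1.1, 0.5, -0.3]
opening: 1.0
grasp_force: 0.0
```

Run:
```python
from h import *
s=bot.read_state(); print(s['time_s'],s['position'],yaw(s))
d=imaging.capture('wrist'); np.save('pics/w2.npy',d,allow_pickle=True)
for n in ('collar','wing'):
    r=finder.recognise('wrist',n); print(n,[(np.round(x['at'],3),round(x['confidence'],2)) for x in r[:2]])
d1=np.load('pics/w1.npy',allow_pickle=True).item()
big=cv2.resize(d['frame'][20:245,150:450,::-1],None,fx=2.6,fy=2.6,interpolation=cv2.INTER_CUBIC); cv2.imwrite('pics/w2c.png',cv2.convertScaleAbs(big,alpha=1.5))
big=cv2.resize(d1['frame'][60:230,150:380,::-1],None,fx=3.4,fy=3.4,interpolation=cv2.INTER_CUBIC); cv2.imwrite('pics/w1c.png',cv2.convertScaleAbs(big,alpha=1.5))
```

```text
3.3167 [ 0.5372 -0.0453  0.1968] -40.750151098960586
collar [(array([ 0.571, -0.069,  0.096]), 0.89)]
wing [(array([ 0.564, -0.064,  0.108]), 0.96), (array([ 0.567, -0.067,  0.099]), 0.2)]
```

View pics/w2c.png

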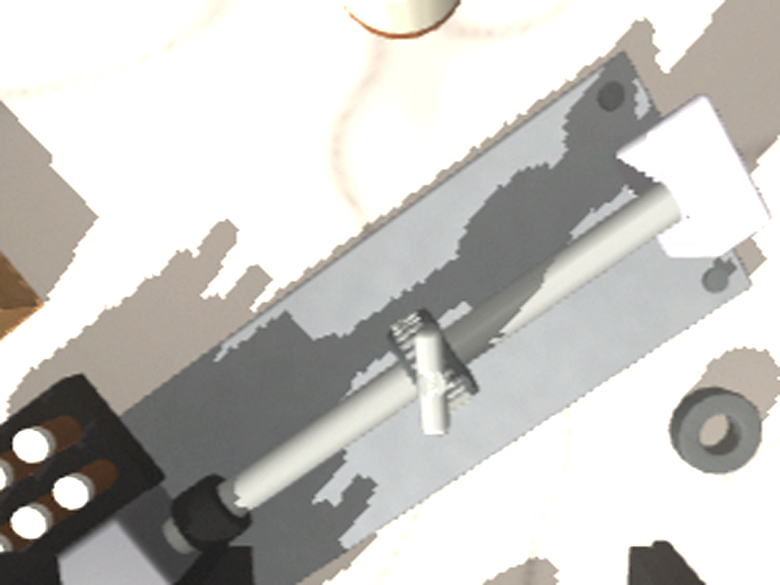

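View pics/w1c.png

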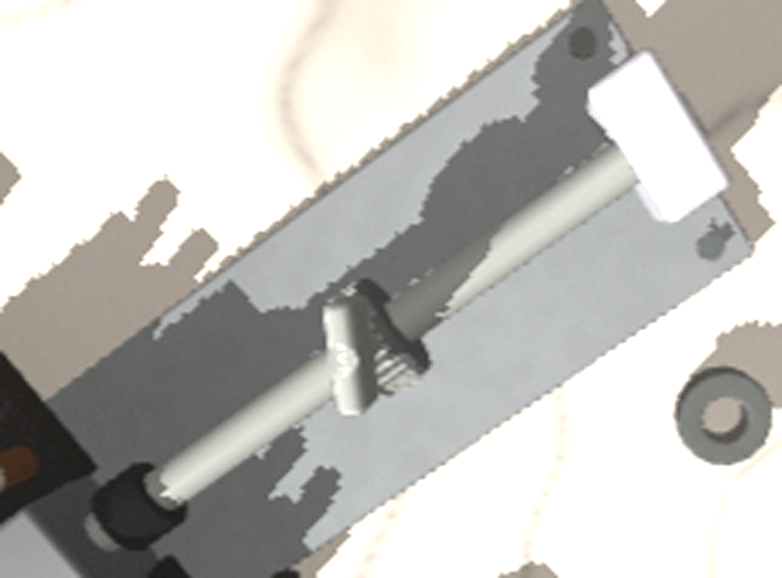

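The crops show the wing top running from (427,327) to (435,431) in the second and about (340,300) to (349,410) in the first. The buffer's face is at (243,497) and (165,487), and the shaft meets the near pillar at (672,205) and (628,165).

Run:
```python
from h import *
d1=np.load('pics/w1.npy',allow_pickle=True).item();d2=np.load('pics/w2.npy',allow_pickle=True).item()
f1=lambda p:(p[0]/3.4+150,p[1]/3.4+60); f2=lambda p:(p[0]/2.6+150,p[1]/2.6+20)
P={'mark':((343,358),(433,382)),'end1':((340,300),(427,327)),'end2':((349,410),(435,431)),'buf':((165,487),(243,497)),'pil':((628,165),(672,205)),'pA':((590,97),(619,155)),'pB':((650,52),(706,97)),'pC':((727,187),(770,215)),'corner':((750,247),(750,283)),'bolt':((582,42),(610,96))}
for k,(a,b) in P.items(): print(k,*tri([d1,d2],[f1(a),f2(b)]))
def plane(d,p,z):
    r=d['R'].T@np.linalg.inv(d['camera_matrix'])@np.array([p[0],p[1],1.]);c=-d['R'].T@d['t'];return c+r*(z-c[2])/r[2]
for nm,d,f,i in (('1',d1,f1,0),('2',d2,f2,1)):
    a,b=plane(d,f(P['buf'][i]),.055),plane(d,f(P['pil'][i]),.055);v=a-b;print('shaft yaw-90',np.degrees(np.arctan2(v[1],v[0]))-90,a,b)
    a,b=plane(d,f(P['end1'][i]),.109),plane(d,f(P['end2'][i]),.109);v=a-b;print('wing yaw',np.degrees(np.arctan2(v[1],v[0])),(a+b)/2, np.linalg.norm(v), plane(d,f(P['mark'][i]),.109))
a,b=plane(d2,f2((220,350)),.01),plane(d2,f2((620,55)),.01);v=a-b;print('edge yaw-90',np.degrees(np.arctan2(v[1],v[0]))-90)
```

```text
mark [ 0.5651 -0.0671  0.1096] [np.float64(7.949793035277545e-05), np.float64(7.949793035267123e-05)]
end1 [ 0.5785 -0.0761  0.1007] [np.float64(0.0001657284577974831), np.float64(0.00016572845779693032)]
end2 [ 0.5528 -0.0574  0.1087] [np.float64(7.1502982500934245e-06), np.float64(7.15029824958986e-06)]
buf [0.5746 0.0188 0.0746] [np.float64(0.00026907174699721675), np.float64(0.0002690717469973906)]
pil [ 0.5517 -0.1678  0.0582] [np.float64(0.00010817419437052324), np.float64(0.00010817419437058588)]
pA [ 0.5768 -0.1739  0.0208] [np.float64(0.0018284443366918832), np.float64(0.0018284443366921505)]
pB [ 0.5731 -0.1939  0.0674] [np.float64(0.00012046986440542941), np.float64(0.00012046986440539957)]
pC [ 0.5274 -0.1875  0.0697] [np.float64(0.0014688915905738248), np.float64(0.0014688915905740408)]
corner [ 0.4985 -0.1866  0.013 ] [np.float64(0.00038647702084115094), np.float64(0.00038647702084116086)]
bolt [ 0.5949 -0.1854  0.0124] [np.float64(6.215643860285042e-05), np.float64(6.215643860292544e-05)]
shaft yaw-90 -6.931013786595258 [0.5758 0.0291 0.055 ] [ 0.5518 -0.1681  0.055 ]
wing yaw -39.60835482983847 [ 0.5652 -0.0677  0.109 ] 0.03221659540432178 [ 0.5651 -0.0669  0.109 ]
shaft yaw-90 -6.521291654289001 [0.5735 0.0267 0.055 ] [ 0.5512 -0.1686  0.055 ]
wing yaw -36.52112565952051 [ 0.566  -0.0671  0.109 ] 0.03261192544266633 [ 0.5651 -0.0671  0.109 ]
edge yaw-90 -6.002125149625186
```

Run:
```python
from h import *
s=bot.read_state(); print(s['position'],s['joint_positions'],s['force'],s['moment'],shift(s,[0.5643,-0.067,0.102],-38))
```

```text
[ 0.5371 -0.0478  0.1996] [-16.9527  26.7135  96.8049  -0.0324  56.5076 113.8728] [ 0.49   -0.6568 -0.4371] [ 0.0906  0.0541 -0.0177] (array([ 0.0331, -0.0033,  0.0975]), np.float64(-2.8076037458604333))
```

Scaled: 0.0975 m / 0.8 = 0.1219, 0.092 m / 0.8 = 0.115, -2.8 degrees / 90 = -0.0311.

Call:
{"method": "play_rows", "body": {"motion": [[[0.0138, -0.0013, 0, 0, 0, -0.0111], [0.0275, -0.0025, 0.0125, 0, 0, -0.0222], [0.0413, -0.0038, 0.0438, 0, 0, -0.0311], [0.0413, -0.0038, 0.075, 0, 0, -0.0311], [0.0413, -0.0038, 0.1, 0, 0, -0.0311], [0.0413, -0.0038, 0.115, 0, 0, -0.0311], [0.0413, -0.0038, 0.1219, 0, 0, -0.0311], [0.0413, -0.0038, 0.1219, 0, 0, -0.0311]]], "fingers": 0.04}}

```text
time_s: 4.13
position: [0.5643, -0.0677, 0.1015]
tcp_rot: [[0.787, -0.617, -0.001], [-0.617, -0.787, 0.0], [-0.001, 0.0, -1.0]]
force: [0.2, -0.1, 0.5]
opening: 0.501
grasp_force: 0.0
```

Run:
```python
from h import *
s=bot.read_state(); print(s['position'],yaw(s),s['force'],s['moment'],s['opening'],shift(s,[0.5643,-0.067,0.102],-38))
d=imaging.capture('wrist')
cv2.imwrite('pics/w3.png',cv2.convertScaleAbs(cv2.resize(d['frame'][50:330,180:460,::-1],None,fx=2,fy=2),alpha=1.5))
```

```text
[ 0.5643 -0.0677  0.1015] -38.064295902661215 [ 0.1821 -0.1084  0.4865] [ 0.103  -0.0018 -0.0575] 0.5013968668409663 (array([-0.0004, -0.0006, -0.0005]), np.float64(-0.06429590266122887))
```

View pics/w3.png

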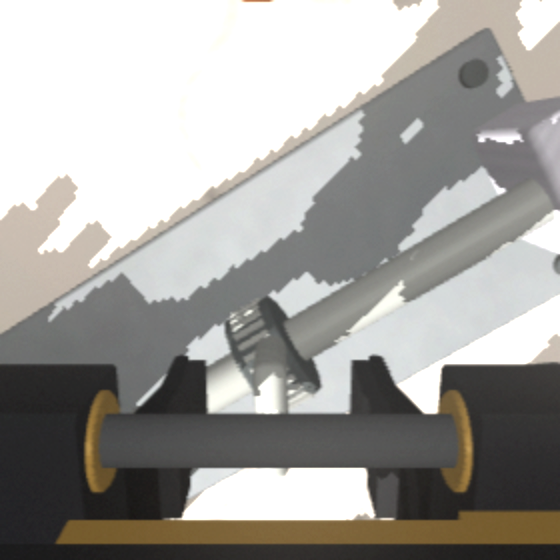

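The picture shows the wing upright at about column 272, between the fingers at 190 and 368. It is centred to within about 1.5 mm, so I close.

Call:
{"method": "play_rows", "body": {"motion": [[[0, 0, 0, 0, 0, 0], [0, 0, 0, 0, 0, 0], [0, 0, 0, 0, 0, 0], [0, 0, 0, 0, 0, 0], [0, 0, 0, 0, 0, 0], [0, 0, 0, 0, 0, 0], [0, 0, 0, 0, 0, 0], [0, 0, 0, 0, 0, 0]]], "fingers": 0.0}}

```text
time_s: 4.85
position: [0.5649, -0.0662, 0.1024]
tcp_rot: [[0.788, -0.615, 0.001], [-0.615, -0.788, 0.0], [0.001, -0.001, -1.0]]
force: [2.0, 2.2, 3.6]
opening: 0.104
grasp_force: 30.0
```

Run:
```python
from h import *
s=bot.read_state(); print(s['position'],yaw(s),s['force'],s['moment'],s['opening']*87,s['grasp_force'])
```

```text
[ 0.5649 -0.0662  0.1024] -37.9868479882741 [2.0378 2.1798 3.6165] [ 0.4406 -0.1494  0.1019] 9.025709687924898 29.999486955057364
```

Scaled: -28 degrees / 90 = -0.3111.

Call:
{"method": "play_rows", "body": {"motion": [[[0, 0, 0, 0, 0, -0.0444], [0, 0, 0, 0, 0, -0.0889], [0, 0, 0, 0, 0, -0.1333], [0, 0, 0, 0, 0, -0.1778], [0, 0, 0, 0, 0, -0.2222], [0, 0, 0, 0, 0, -0.2667], [0, 0, 0, 0, 0, -0.3111], [0, 0, 0, 0, 0, -0.3111]]]}}

```text
time_s: 5.52
position: [0.5647, -0.0667, 0.1023]
tcp_rot: [[0.985, -0.173, 0.001], [-0.173, -0.985, -0.0], [0.001, 0.0, -1.0]]
force: [-0.1, 0.5, 2.8]
opening: 0.102
grasp_force: 30.0
```

```bash
cat > st.py <<'E'
from h import *
a=np.radians(-6.4); U=np.array([-np.sin(a),np.cos(a),0]); X=np.array([np.cos(a),np.sin(a),0])
s=bot.read_state(); p=np.array(s['position']); F=np.array(s['force'])
print('t',s['time_s'],'along mm',1000*(p-[.5515,-.168,0])@U,'across',1000*(p-[.5515,-.168,0])@X,'z',p[2],'yaw',yaw(s))
print('F along',F@U,'across',F@X,'z',F[2],'M',np.array(s['moment']),'open',s['opening']*87,s['grasp_force'],'U in tool',np.array(s['tcp_rot']).T@U)
E
python3 st.py
```

```text
t 5.5167 along mm 102.17325888508552 across 1.802651851009358 z 0.10233329407233725 yaw -9.954439977034863
F along 0.46293545204197645 across -0.17723020706244397 z 2.8087303795720846 M [ 0.1098 -0.0698  0.0221] open 8.882705155433774 29.996438504895195 U in tool [-0.062  -0.9981 -0.0002]
```

Scaled: -26 degrees / 90 = -0.2889.

Call:
{"method": "play_rows", "body": {"motion": [[[0, 0, 0, 0, 0, -0.0444], [0, 0, 0, 0, 0, -0.0889], [0, 0, 0, 0, 0, -0.1333], [0, 0, 0, 0, 0, -0.1778], [0, 0, 0, 0, 0, -0.2222], [0, 0, 0, 0, 0, -0.2667], [0, 0, 0, 0, 0, -0.2889], [0, 0, 0, 0, 0, -0.2889]]]}}

```text
time_s: 6.18
position: [0.5647, -0.0671, 0.1023]
tcp_rot: [[0.962, 0.274, 0.001], [0.274, -0.962, -0.001], [0.001, 0.001, -1.0]]
force: [-0.1, -0.2, 2.7]
opening: 0.097
grasp_force: 30.0
```

```bash
python3 st.py
python3 - <<'E'
from h import *
d=imaging.capture('side')
cv2.imwrite('pics/s1.png',cv2.convertScaleAbs(cv2.resize(d['frame'][120:340,220:420,::-1],None,fx=2.7,fy=2.7,interpolation=cv2.INTER_CUBIC),alpha=1.6))
E
```

```text
t 6.1833 along mm 101.72359328840017 across 1.8850439105940229 z 0.10232300678437452 yaw 15.92838977490185
F along -0.16734329314695795 across -0.09024878183956496 z 2.6877049086574845 M [-0.2204 -0.0297 -0.0739] open 8.405311456494 29.998350042442326 U in tool [ 0.3799 -0.925  -0.0009]
```

View pics/s1.png

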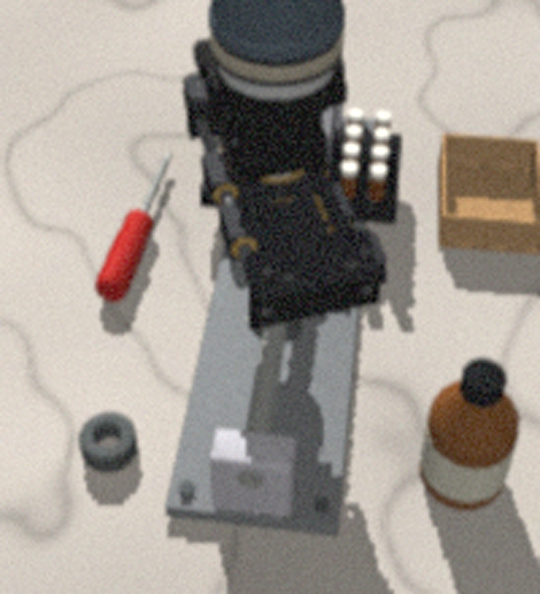

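The hand covers the collar in the side view, so nothing can be read there; the bystanders are untouched. The first slide will show whether the collar is loose.

Scaled: -0.0278 m / 0.8 = -0.0348, -0.025 m / 0.8 = -0.0313.

Call:
{"method": "play_rows", "body": {"motion": [[[0.0014, -0.0035, 0, 0, 0, 0], [0.0034, -0.0081, 0, 0, 0, 0], [0.0058, -0.0139, 0, 0, 0, 0], [0.0081, -0.0196, 0, 0, 0, 0], [0.0105, -0.0255, 0, 0, 0, 0], [0.0129, -0.0313, 0, 0, 0, 0], [0.0143, -0.0348, 0, 0, 0, 0], [0.0143, -0.0348, 0, 0, 0, 0]]]}}

```text
time_s: 6.9
position: [0.5683, -0.0353, 0.1023]
tcp_rot: [[0.961, 0.276, 0.002], [0.276, -0.961, 0.001], [0.002, -0.0, -1.0]]
force: [1.7, 1.4, 5.7]
opening: 0.098
grasp_force: 30.0
```

```bash
python3 st.py
```

```text
t 6.9 along mm 133.73897169456683 across 1.898687977196559 z 0.10229871229829943 yaw 16.01615579389241
F along 1.6160788988296033 across 1.4965135799810438 z 5.65749123693726 M [ 0.153  -0.2894 -0.0654] open 8.517545035946691 30.000253925391007 U in tool [ 0.3813 -0.9244  0.0009]
```

Scaled: -0.0342 m / 0.8 = -0.0428, -0.0323 m / 0.8 = -0.0404.

Call:
{"method": "play_rows", "body": {"motion": [[[0.0014, -0.0035, 0, 0, 0, 0], [0.0038, -0.0093, 0, 0, 0, 0], [0.0066, -0.0163, 0, 0, 0, 0], [0.0095, -0.0231, 0, 0, 0, 0], [0.0124, -0.03, 0, 0, 0, 0], [0.0148, -0.0359, 0, 0, 0, 0], [0.0166, -0.0404, 0, 0, 0, 0], [0.0176, -0.0428, 0, 0, 0, 0]]]}}

```text
time_s: 7.57
position: [0.5724, 0.0008, 0.1023]
tcp_rot: [[0.961, 0.276, 0.001], [0.276, -0.961, -0.0], [0.001, 0.001, -1.0]]
force: [0.6, -2.1, 5.6]
opening: 0.105
grasp_force: 30.0
```

```bash
python3 st.py
```

```text
t 7.5667 along mm 170.10132038025927 across 1.9288701024911603 z 0.10229747369896862 yaw 16.025234027161275
F along -2.0011902926867955 across 0.7986960577417969 z 5.580624944228758 M [-0.4328 -0.2056 -0.1318] open 9.165936613901835 30.000838856503833 U in tool [ 0.3815 -0.9244 -0.    ]
```

Scaled: -0.0102 m / 0.8 = -0.0128, 0.0008 m / 0.8 = 0.001.

Call:
{"method": "play_rows", "body": {"motion": [[[0.001, -0.0023, 0, 0, 0, 0], [0.0019, -0.0046, 0, 0, 0, 0], [0.0029, -0.0069, 0, 0, 0, 0], [0.0038, -0.0093, 0, 0, 0, 0], [0.0048, -0.0115, 0, 0, 0, 0], [0.0053, -0.0128, 0, 0, 0, 0], [0.0053, -0.0128, 0, 0, 0, 0]]]}}

```text
time_s: 8.15
position: [0.5736, 0.0116, 0.1023]
tcp_rot: [[0.961, 0.276, 0.001], [0.276, -0.961, 0.0], [0.001, 0.0, -1.0]]
force: [1.1, -2.6, 4.8]
opening: 0.103
grasp_force: 30.0
```

```bash
python3 st.py
```

```text
t 8.15 along mm 180.93544167803464 across 1.945162874537413 z 0.1022930836038264 yaw 16.005353626301417
F along -2.4678434750565255 across 1.4310541276360795 z 4.8279338419357325 M [-0.2496 -0.2385 -0.1013] open 8.99569666167594 30.00065286818426 U in tool [ 0.3812 -0.9245  0.0002]
```

Still drag only. I go on in 3 mm steps.

Scaled: -0.0028 m / 0.8 = -0.0035, -0.0018 m / 0.8 = -0.0023.

Call:
{"method": "play_rows", "body": {"motion": [[[0.0005, -0.0011, 0, 0, 0, 0], [0.001, -0.0023, 0, 0, 0, 0], [0.0014, -0.0035, 0, 0, 0, 0], [0.0014, -0.0035, 0, 0, 0, 0], [0.0014, -0.0035, 0, 0, 0, 0]]]}}

```text
time_s: 8.57
position: [0.5739, 0.0145, 0.1023]
tcp_rot: [[0.961, 0.276, 0.002], [0.276, -0.961, 0.0], [0.002, 0.0, -1.0]]
force: [1.8, -1.2, 5.0]
opening: 0.103
grasp_force: 30.0
```

```bash
python3 st.py
```

```text
t 8.5667 along mm 183.83518343486045 across 1.9451891860847788 z 0.10228270522553208 yaw 15.999297908794787
F along -1.0378300469576698 across 1.9315821244927676 z 5.015876326820841 M [-0.3101 -0.2644 -0.0472] open 8.983628723270622 30.000639292120468 U in tool [ 0.3811 -0.9246  0.0002]
```

Scaled: -0.0018 m / 0.8 = -0.0023, -0.0009 m / 0.8 = -0.0011.

Call:
{"method": "play_rows", "body": {"motion": [[[0.0005, -0.0011, 0, 0, 0, 0], [0.001, -0.0023, 0, 0, 0, 0], [0.001, -0.0023, 0, 0, 0, 0], [0.001, -0.0023, 0, 0, 0, 0], [0.001, -0.0023, 0, 0, 0, 0]]]}}

```text
time_s: 8.98
position: [0.5742, 0.0164, 0.1023]
tcp_rot: [[0.961, 0.276, 0.001], [0.276, -0.961, 0.0], [0.001, 0.0, -1.0]]
force: [2.4, -2.0, 4.7]
opening: 0.1
grasp_force: 30.0
```

```bash
python3 st.py
```

```text
t 8.9833 along mm 185.73162455427737 across 1.959463220172566 z 0.10229444663096375 yaw 15.994411434266514
F along -1.6790006662981538 across 2.6126900555845274 z 4.736003527461906 M [-0.2344 -0.2378 -0.0786] open 8.66785044644484 30.0008175795665 U in tool [ 0.381  -0.9246  0.0002]
```

Scaled: -0.0018 m / 0.8 = -0.0023, -0.0009 m / 0.8 = -0.0011.

Call:
{"method": "play_rows", "body": {"motion": [[[0.0005, -0.0011, 0, 0, 0, 0], [0.0011, -0.0023, 0, 0, 0, 0], [0.0011, -0.0023, 0, 0, 0, 0], [0.0011, -0.0023, 0, 0, 0, 0], [0.0011, -0.0023, 0, 0, 0, 0]]]}}

```text
time_s: 9.4
position: [0.5744, 0.0184, 0.1023]
tcp_rot: [[0.961, 0.276, 0.001], [0.276, -0.961, 0.0], [0.001, 0.0, -1.0]]
force: [1.7, -1.3, 5.9]
opening: 0.1
grasp_force: 30.0
```

```bash
python3 st.py
```

```text
t 9.4 along mm 187.76157786208995 across 1.9916389742092377 z 0.10228917883710284 yaw 15.995635492529654
F along -1.111992143506606 across 1.7956376031748433 z 5.917553507837087 M [-0.3605 -0.1974 -0.053 ] open 8.668732681185356 30.000891781237442 U in tool [ 0.381  -0.9246  0.0002]
```

Scaled: -0.0018 m / 0.8 = -0.0023, -0.0009 m / 0.8 = -0.0011.

Call:
{"method": "play_rows", "body": {"motion": [[[0.0005, -0.0011, 0, 0, 0, 0], [0.0011, -0.0023, 0, 0, 0, 0], [0.0011, -0.0023, 0, 0, 0, 0], [0.0011, -0.0023, 0, 0, 0, 0], [0.0011, -0.0023, 0, 0, 0, 0]]]}}

```text
time_s: 9.82
position: [0.5746, 0.0203, 0.1023]
tcp_rot: [[0.961, 0.276, 0.001], [0.276, -0.961, 0.0], [0.001, 0.0, -1.0]]
force: [0.8, -1.6, 6.0]
opening: 0.1
grasp_force: 30.0
```

```bash
python3 st.py
```

```text
t 9.8167 along mm 189.7430798196715 across 1.9994245143785214 z 0.10228844293390013 yaw 15.996181229306229
F along -1.5309953741004747 across 0.93463082322496 z 6.03984570505269 M [-0.2728 -0.2014 -0.086 ] open 8.724332018409877 30.0007964039105 U in tool [ 0.381  -0.9246  0.0002]
```

Scaled: -0.0018 m / 0.8 = -0.0023, -0.0009 m / 0.8 = -0.0011.

Call:
{"method": "play_rows", "body": {"motion": [[[0.0005, -0.0011, 0, 0, 0, 0], [0.0011, -0.0023, 0, 0, 0, 0], [0.0011, -0.0023, 0, 0, 0, 0], [0.0011, -0.0023, 0, 0, 0, 0], [0.0011, -0.0023, 0, 0, 0, 0]]]}}

```text
time_s: 10.23
position: [0.5749, 0.0221, 0.1023]
tcp_rot: [[0.961, 0.276, 0.001], [0.276, -0.961, -0.0], [0.0, 0.0, -1.0]]
force: [0.2, -2.4, 6.0]
opening: 0.101
grasp_force: 30.0
```

```bash
python3 st.py
```

```text
t 10.2333 along mm 191.5674608959497 across 2.025647471754624 z 0.10228793786038697 yaw 16.006208032244643
F along -2.3201659244703223 across 0.45195350446155524 z 5.980737836960877 M [-0.4337 -0.1183 -0.0302] open 8.7504577780875 30.000820531568024 U in tool [ 0.3812 -0.9245 -0.0001]
```

Scaled: -0.0018 m / 0.8 = -0.0023, -0.0009 m / 0.8 = -0.0011.

Call:
{"method": "play_rows", "body": {"motion": [[[0.0005, -0.0011, 0, 0, 0, 0], [0.0011, -0.0023, 0, 0, 0, 0], [0.0011, -0.0023, 0, 0, 0, 0], [0.0011, -0.0023, 0, 0, 0, 0], [0.0011, -0.0023, 0, 0, 0, 0]]]}}

```text
time_s: 10.65
position: [0.575, 0.0234, 0.1023]
tcp_rot: [[0.961, 0.276, -0.0], [0.276, -0.961, -0.001], [-0.0, 0.001, -1.0]]
force: [-0.4, -5.4, 6.0]
opening: 0.103
grasp_force: 30.0
```

```bash
python3 st.py
```

```text
t 10.65 along mm 192.7895414100111 across 2.0445703235471164 z 0.10227677870408156 yaw 16.03296632332967
F along -5.458426109752151 across 0.18160361806767156 z 5.951238697252622 M [-0.8514 -0.0705 -0.1294] open 9.002997230133216 30.001388136588503 U in tool [ 0.3816 -0.9243 -0.0015]
```

Contact: the force rises at about 191.3 mm. I press on in small steps.

Scaled: -0.0018 m / 0.8 = -0.0023, -0.0009 m / 0.8 = -0.0011.

Call:
{"method": "play_rows", "body": {"motion": [[[0.0005, -0.0011, 0, 0, 0, 0], [0.001, -0.0023, 0, 0, 0, 0], [0.001, -0.0023, 0, 0, 0, 0], [0.001, -0.0023, 0, 0, 0, 0], [0.001, -0.0023, 0, 0, 0, 0]]]}}

```text
time_s: 11.07
position: [0.5752, 0.0245, 0.1023]
tcp_rot: [[0.961, 0.277, -0.0], [0.277, -0.961, -0.003], [-0.001, 0.003, -1.0]]
force: [-1.1, -7.6, 6.2]
opening: 0.102
grasp_force: 30.0
```

```bash
python3 st.py
```

```text
t 11.0667 along mm 193.90203065009922 across 2.0736503806657254 z 0.10228248738855444 yaw 16.060077316501552
F along -7.693993928731276 across -0.20950332613672418 z 6.185918763045742 M [-1.4258  0.0785 -0.1031] open 8.861033447489534 30.002123794401996 U in tool [ 0.382  -0.9241 -0.0029]
```

Scaled: -0.0014 m / 0.8 = -0.0018, -0.0007 m / 0.8 = -0.0009.

Call:
{"method": "play_rows", "body": {"motion": [[[0.0004, -0.0009, 0, 0, 0, 0], [0.0008, -0.0018, 0, 0, 0, 0], [0.0008, -0.0018, 0, 0, 0, 0], [0.0008, -0.0018, 0, 0, 0, 0], [0.0008, -0.0018, 0, 0, 0, 0]]]}}

```text
time_s: 11.48
position: [0.5753, 0.0253, 0.1023]
tcp_rot: [[0.961, 0.277, -0.001], [0.277, -0.961, -0.004], [-0.002, 0.004, -1.0]]
force: [-1.3, -8.8, 6.2]
opening: 0.101
grasp_force: 30.0
```

```bash
for i in 1 2 3; do python3 st.py; done
```

```text
t 11.4833 along mm 194.73851120918917 across 2.0775291959842157 z 0.10228660084557771 yaw 16.083672075974743
F along -8.884005100994175 across -0.28155858263540146 z 6.249733807034198 M [-1.771   0.1042 -0.1335] open 8.792228998516263 30.00230013480177 U in tool [ 0.3824 -0.924  -0.004 ]
t 11.4833 along mm 194.73851120918917 across 2.0775291959842157 z 0.10228660084557771 yaw 16.083672075974743
F along -8.884005100994175 across -0.28155858263540146 z 6.249733807034198 M [-1.771   0.1042 -0.1335] open 8.792228998516263 30.00230013480177 U in tool [ 0.3824 -0.924  -0.004 ]
t 11.4833 along mm 194.73851120918917 across 2.0775291959842157 z 0.10228660084557771 yaw 16.083672075974743
F along -8.884005100994175 across -0.28155858263540146 z 6.249733807034198 M [-1.771   0.1042 -0.1335] open 8.792228998516263 30.00230013480177 U in tool [ 0.3824 -0.924  -0.004 ]
```

Scaled: -0.0017 m / 0.8 = -0.0021, -0.0007 m / 0.8 = -0.0009.

Call:
{"method": "play_rows", "body": {"motion": [[[0.0004, -0.0009, 0, 0, 0, 0], [0.0009, -0.0021, 0, 0, 0, 0], [0.0009, -0.0021, 0, 0, 0, 0], [0.0009, -0.0021, 0, 0, 0, 0], [0.0009, -0.0021, 0, 0, 0, 0]]]}}

```text
time_s: 11.9
position: [0.5754, 0.0264, 0.1023]
tcp_rot: [[0.961, 0.277, -0.001], [0.277, -0.961, -0.005], [-0.002, 0.005, -1.0]]
force: [-1.1, -11.5, 6.2]
opening: 0.099
grasp_force: 30.0
```

```bash
python3 st.py
```

```text
t 11.9 along mm 195.8770288946048 across 2.1045406816337113 z 0.10228169373155806 yaw 16.105577221821406
F along -11.586036646427821 across 0.16935970650193988 z 6.229254278388831 M [-2.1362  0.1914 -0.0795] open 8.61254490439267 30.00313467113301 U in tool [ 0.3828 -0.9238 -0.0052]
```

Scaled: 17 degrees / 90 = 0.1889.

Call:
{"method": "play_rows", "body": {"motion": [[[0, 0, 0, 0, 0, 0.0278], [0, 0, 0, 0, 0, 0.0556], [0, 0, 0, 0, 0, 0.0833], [0, 0, 0, 0, 0, 0.1111], [0, 0, 0, 0, 0, 0.1389], [0, 0, 0, 0, 0, 0.1667], [0, 0, 0, 0, 0, 0.1889], [0, 0, 0, 0, 0, 0.1889]]]}}

```text
time_s: 12.57
position: [0.5754, 0.0268, 0.1023]
tcp_rot: [[1.0, -0.016, -0.001], [-0.016, -1.0, -0.005], [-0.001, 0.005, -1.0]]
force: [-0.9, -10.3, 6.7]
opening: 0.1
grasp_force: 30.0
```

```bash
python3 st.py
```

```text
t 12.5667 along mm 196.19578588734112 across 1.9958161169690065 z 0.10227237308770905 yaw -0.9194687008053195
F along -10.320722129135435 across 0.27471053595470385 z 6.652390258373664 M [-1.9508  0.2347  0.0242] open 8.662286240431039 30.00441063166363 U in tool [ 0.0955 -0.9954 -0.0049]
```

Scaled: 18 degrees / 90 = 0.2.

Call:
{"method": "play_rows", "body": {"motion": [[[0, 0, 0, 0, 0, 0.0333], [0, 0, 0, 0, 0, 0.0667], [0, 0, 0, 0, 0, 0.1], [0, 0, 0, 0, 0, 0.1333], [0, 0, 0, 0, 0, 0.1667], [0, 0, 0, 0, 0, 0.2], [0, 0, 0, 0, 0, 0.2], [0, 0, 0, 0, 0, 0.2]]]}}

```text
time_s: 13.23
position: [0.5754, 0.0271, 0.1023]
tcp_rot: [[0.946, -0.324, -0.001], [-0.324, -0.946, -0.004], [0.0, 0.004, -1.0]]
force: [-1.6, -9.4, 7.2]
opening: 0.105
grasp_force: 30.0
```

```bash
python3 st.py
```

```text
t 13.2333 along mm 196.5125280068908 across 1.9934564967126711 z 0.10232637382350812 yaw -18.89193916676797
F along -9.572653924194352 across -0.5793837296169824 z 7.179449202216155 M [-1.723   0.1749 -0.0439] open 9.138473206771057 30.002478741807863 U in tool [-0.2163 -0.9763 -0.0042]
```

Scaled: 20 degrees / 90 = 0.2222.

Call:
{"method": "play_rows", "body": {"motion": [[[0, 0, 0, 0, 0, 0.0333], [0, 0, 0, 0, 0, 0.0667], [0, 0, 0, 0, 0, 0.1], [0, 0, 0, 0, 0, 0.1333], [0, 0, 0, 0, 0, 0.1667], [0, 0, 0, 0, 0, 0.2], [0, 0, 0, 0, 0, 0.2222], [0, 0, 0, 0, 0, 0.2222]]]}}

```text
time_s: 13.9
position: [0.5755, 0.0274, 0.1024]
tcp_rot: [[0.778, -0.628, -0.001], [-0.628, -0.778, -0.004], [0.002, 0.003, -1.0]]
force: [-1.0, -9.4, 6.7]
opening: 0.099
grasp_force: 30.0
```

```bash
python3 st.py
```

```text
t 13.9 along mm 196.860467970635 across 2.087328333840915 z 0.10237317353215813 yaw -38.937875767829205
F along -9.434071205912133 across 0.024997173355396196 z 6.726694161266703 M [-1.4758  0.1262  0.0226] open 8.630756829599425 30.00325371947838 U in tool [-0.5379 -0.843  -0.0038]
```

Scaled: 2 degrees / 90 = 0.0222.

Call:
{"method": "play_rows", "body": {"motion": [[[0, 0, 0, 0, 0, 0.0111], [0, 0, 0, 0, 0, 0.0222], [0, 0, 0, 0, 0, 0.0222]]]}}

```text
time_s: 14.15
position: [0.5756, 0.0274, 0.1024]
tcp_rot: [[0.756, -0.655, -0.0], [-0.655, -0.756, -0.004], [0.002, 0.003, -1.0]]
force: [-0.7, -7.6, 6.5]
opening: 0.103
grasp_force: 30.0
```

```bash
python3 st.py
```

```text
t 14.15 along mm 196.87229139479408 across 2.134561180591213 z 0.10238988302653376 yaw -40.900941574820976
F along -7.581998431250948 across 0.14419986531347873 z 6.491363739012218 M [-1.44    0.1044  0.1087] open 8.972378714384282 30.00234584629652 U in tool [-0.5664 -0.8241 -0.0038]
```

Scaled: 0.0012 m / 0.8 = 0.0015, 0.0008 m / 0.8 = 0.001.

Call:
{"method": "play_rows", "body": {"motion": [[[0.0005, 0.0008, 0, 0, 0, 0], [0.001, 0.0015, 0, 0, 0, 0], [0.001, 0.0015, 0, 0, 0, 0], [0.001, 0.0015, 0, 0, 0, 0]]]}}

```text
time_s: 14.48
position: [0.5755, 0.027, 0.1024]
tcp_rot: [[0.756, -0.655, 0.0], [-0.655, -0.756, -0.002], [0.001, 0.001, -1.0]]
force: [-0.6, -4.5, 7.2]
opening: 0.1
grasp_force: 30.0
```

```bash
python3 st.py
```

```text
t 14.4833 along mm 196.474295984307 across 2.123305580156213 z 0.10239470997686684 yaw -40.91451690865262
F along -4.551179441919858 across -0.07756727195568347 z 7.158328110749883 M [-0.7894  0.0297  0.1026] open 8.729837229671109 30.000656806805637 U in tool [-0.5666 -0.824  -0.0019]
```

Scaled: 0.0013 m / 0.8 = 0.0016, 0.0009 m / 0.8 = 0.0011.

Call:
{"method": "play_rows", "body": {"motion": [[[0.0005, 0.0008, 0, 0, 0, 0], [0.0011, 0.0016, 0, 0, 0, 0], [0.0011, 0.0016, 0, 0, 0, 0], [0.0011, 0.0016, 0, 0, 0, 0]]]}}

```text
time_s: 14.82
position: [0.5755, 0.0266, 0.1024]
tcp_rot: [[0.755, -0.656, 0.001], [-0.656, -0.755, 0.0], [0.0, -0.0, -1.0]]
force: [0.5, -1.1, 7.0]
opening: 0.105
grasp_force: 30.0
```

```bash
python3 st.py
```

```text
t 14.8167 along mm 196.09158249676875 across 2.1483379685619646 z 0.10240597744636262 yaw -40.96220840910531
F along -0.9886932854372302 across 0.6641443517999707 z 6.968829912287093 M [-0.0993 -0.1435  0.1119] open 9.116303292804856 30.000269902520813 U in tool [-0.5673 -0.8235  0.0002]
```

The collar keeps its place with the tool nearly unloaded, so I let go and rise.

Scaled: -0.06 m / 0.8 = -0.075, -0.03 m / 0.8 = -0.0375.

Call:
{"method": "play_rows", "body": {"motion": [[[0, 0, -0.0013, 0, 0, 0], [0, 0, -0.0019, 0, 0, 0], [0, 0, -0.0019, 0, 0, 0], [0, 0, -0.0019, 0, 0, 0], [0, 0, -0.005, 0, 0, 0], [0, 0, -0.015, 0, 0, 0], [0, 0, -0.0375, 0, 0, 0], [0, 0, -0.075, 0, 0, 0]]], "fingers": 0.03}}

```text
time_s: 15.48
position: [0.5731, 0.0265, 0.1604]
tcp_rot: [[0.755, -0.656, -0.007], [-0.656, -0.755, 0.001], [-0.006, 0.004, -1.0]]
force: [0.3, 0.5, -0.0]
opening: 0.343
grasp_force: 0.0
```

```bash
python3 st.py
```

```text
t 15.4833 along mm 195.69196436992408 across -0.17892422908241556 z 0.1604311000000609 yaw -41.01629254166822
F along 0.5448517497347758 across 0.2826873859531981 z -0.04063456942743502 M [ 0.0535  0.0441 -0.0114] open 29.82158979951474 0.0 U in tool [-0.5681 -0.823   0.0004]
```

Scaled: -0.06 m / 0.8 = -0.075, -0.05 m / 0.8 = -0.0625.

Call:
{"method": "play_rows", "body": {"motion": [[[-0.0188, 0.0125, -0.0375, 0, 0, 0], [-0.0375, 0.025, -0.0625, 0, 0, 0], [-0.0563, 0.0375, -0.0625, 0, 0, 0], [-0.075, 0.05, -0.0625, 0, 0, 0], [-0.075, 0.05, -0.0625, 0, 0, 0], [-0.075, 0.05, -0.0625, 0, 0, 0]]]}}

```text
time_s: 15.98
position: [0.5036, 0.0355, 0.2127]
tcp_rot: [[0.755, -0.656, 0.001], [-0.656, -0.755, -0.0], [0.001, -0.001, -1.0]]
force: [0.2, -0.0, 0.5]
opening: 0.347
grasp_force: 0.0
```

Run:
```python
from h import *
s=bot.read_state(); print(s['time_s'],s['position'],yaw(s),s['force'])
d=imaging.capture('wrist')
for n in ('collar','wing'):
    r=finder.recognise('wrist',n); print(n,[(np.round(x['at'],3),round(x['confidence'],2)) for x in r[:2]])
np.save('pics/w4.npy',d,allow_pickle=True)
cv2.imwrite('pics/w4.png',cv2.convertScaleAbs(cv2.resize(d['frame'][20:245,170:470,::-1],None,fx=2.6,fy=2.6,interpolation=cv2.INTER_CUBIC),alpha=1.5))
```

```text
15.9833 [0.5036 0.0355 0.2127] -40.99836611279832 [ 0.241  -0.0228  0.4513]
collar [(array([0.574, 0.022, 0.099]), 0.57)]
wing [(array([0.573, 0.029, 0.109]), 0.74)]
```

View pics/w4.png

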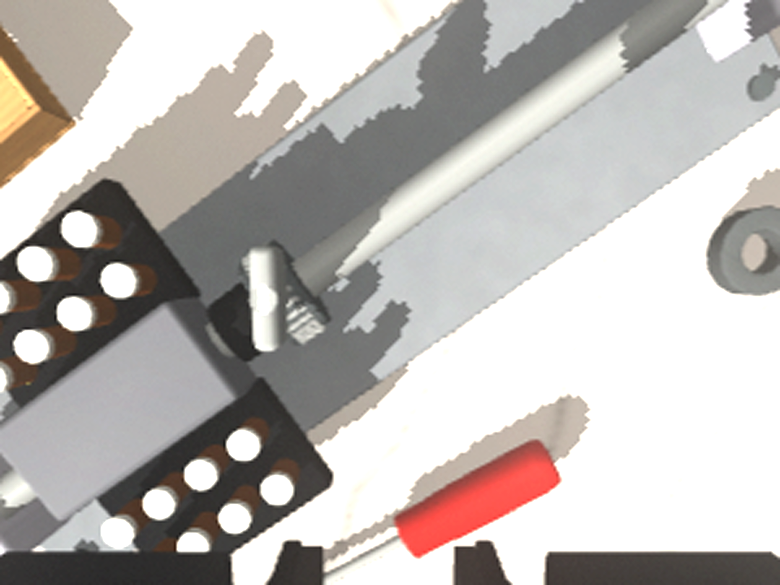

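The picture shows the wing at (266,297), standing upright in the image, so it is turned back to tight. The collar sits against the buffer at (235,320), and the driver and ring are untouched. I check its place and hand in.

Run:
```python
from h import *
d=np.load('pics/w4.npy',allow_pickle=True).item(); d0=np.load('pics/w2.npy',allow_pickle=True).item()
a=np.radians(-6.4); U=np.array([-np.sin(a),np.cos(a),0])
def plane(d,p,z):
    r=d['R'].T@np.linalg.inv(d['camera_matrix'])@np.array([p[0],p[1],1.]);c=-d['R'].T@d['t'];return c+r*(z-c[2])/r[2]
A=plane(d,(266/2.6+170,297/2.6+20),.109);B=plane(d0,(433/2.6+150,380/2.6+20),.109)
e1=plane(d,(264/2.6+170,246/2.6+20),.109);e2=plane(d,(266/2.6+170,349/2.6+20),.109);v=e1-e2
print(A,B,'moved',(A-B)@U,'wing yaw',np.degrees(np.arctan2(v[1],v[0])))
```

```text
[0.5753 0.0249 0.109 ] [ 0.5656 -0.0675  0.109 ] moved 0.09298724326615802 wing yaw -42.30467462718074
```

```bash
python3 -c "
from rig import bot
print(bot.hand_in())"
```

```text
the job is handed in; nothing more can be done
None
```

I loosened the screw, slid the collar about 94 mm to the buffer, tightened the screw fully and let go, then handed the job in at about 16 s. I estimate the buffer is held with about 10 N from wrist readings of 9–12 N and roughly 4.5 mm of compression; the force after release can't be measured directly. The last picture shows the collar in place and the spare ring and driver undisturbed; the arm never went near the bottle or box.

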